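Put the carton away and lock the parts drawer

TASK

Take the small pale carton from the top of the grey parts cabinet and set it down gently, lying flat as it does now, in the cabinet's open drawer. Then push the drawer fully home until it snaps into its detent, and finally press down the front of the steel rocker catch on top so that it snaps over and locks the drawer shut, all without shifting the drink can to the left of the cabinet.

Things in the scene. Friction and masses are not known exactly. Their poses are not given: they have to be found in the camera images.
- carton: Small pale grey-white cardboard carton, 70 (its x) x 45 (its y) x 30 mm high, about 150 g, loose, lying flat on the rear left part of the cabinet's top, 90 mm above the bench (a longer brown carton lies on the bench to the left). Origin at the centre of its underside, z up. Grip it across its 45 mm width.
- cabinet: Low grey metal parts cabinet fixed to the bench, 150 deep (x) x 180 wide (y) x 70 mm high, on four 20 mm feet. Origin at the centre of its underside, 20 mm above the bench, z up, so its top is at z = 70 of its own frame. Its mouth faces its own -x (roughly the robot) at x = -75 mm; its one drawer slides out along -x. The rocker catch sits on its top near the front at y = -55 mm (robot's right).
- drawer (a joint): How far the drawer stands out, m: 0 = fully home, 0.125 = fully out; starts 0.105 to 0.125. Slides with 1 to 2 N of friction; from about 0.016 to 0.007 a spring roller resists with up to about 12 N, then it snaps to 0 by itself and is held there. Left short of that it stays out, and the catch's nose then lands on the panel instead of in front of it.
- drawer_front (a point): Top edge of the outer face of the drawer's flat grey front panel, mid width; moves with the drawer, axes as the cabinet's. With the drawer home it is at x = -85, y = 0, z = 63 mm in the cabinet's frame. Panel: 10 mm thick, 174 wide, from z = 6 to 63 mm; no handle, only a thin label frame.
- drawer_floor (a point): Point on the drawer's inner floor, at z = 12 mm in the cabinet's frame (32 above the bench); moves with the drawer, axes as the cabinet's. Inner faces: front panel 50 mm away towards -x, rear wall 76 mm towards +x, side walls 76 mm either way along y. Side walls rise 36 mm above this floor. Open by d, the tray is uncovered from the cabinet's mouth forward over the length d.
- catch (a joint): Angle of the rocker catch, rad: 0 = released (front end up), 0.45 = latched (front end down, nose in front of the drawer panel). It is bistable: pressed at its front pad it needs about 4 N to start, and past 0.225 it snaps over to 0.45 by itself.
- catch_pad (a point): Top of the ribbed front pad of the steel rocker catch (plate 84 x 34 x 5 mm along the cabinet's x): press here. Moves with it. 40 mm in front of the pivot, which lies along y at x = -45, y = -55, z = 86 mm in the cabinet's frame. There it is at z = 98 released, 80 latched. Released, the front end rises to z = 101 at most; its nose hangs down to z = 73, 30 mm in front of the mouth.
- drink_can: Bystander: upright drink can, 66 mm across, 115 mm high, loose, on the bench to the left of the cabinet; another can stands far back among the bottles. Origin at the centre of its underside. Leave it where it stands.

How it is judged:
By the outcome, as a careful person would: the job done as asked, in the order asked, and still so for the second after the job is handed in, with the robot touching nothing.
It also fails if it takes over 51 s, if anything falls off the work surface, if the arm or the gripper's body presses on something with over 40 N, if the wrist force passes 120 N, or if a joint passes its speed limit or range.

ROBOT

A 6-joint arm with a two-finger parallel gripper is mounted at the origin on a cart in front of the work surface, level with it; the furniture and walls round the work are solid. World frame = base frame: x ahead of the robot, y to its left, z up, the work surface at z = 0. Lengths are in m, angles in rad, forces in N, time in s.
With the tool pointing down it reaches from about 0.3 to 0.825 m from the base axis. Payload 5.4 kg.
Tool frame: the origin (TCP) lies midway between the tips of the shut fingers; the grasp point (between the pads) lies 19 mm behind it; z points along the fingers, y is the line along which they close (so a half turn about z gives the same grasp; the last joint's range is limited). The gripper opens to 92 mm and grips with 3 to 60 N. Pads are 20 mm wide; open, the fingers measure 128 mm over their backs; the gripper's body (75 mm by 189 mm) begins 69 mm behind the grasp point.
Start: joints at [-1.362, 0.158, 1.597, -0, 1.386, -0.21], TCP at [0.234, -0.525, 0.215] pointing down, gripper open.
Joint ranges: [-2.91, 2.91], [-0.94, 2.29], [0.18, 2.7], [-1.29, 4.43], [0.17, 2.64], [-3, 3]. Speed limits (rad/s): [2.57, 2.57, 3.14, 3.14, 3.14, 3.14].

INTERFACE

Orientations are given as a unit quaternion [x, y, z, w].
In Python, from bench import * gives the robot as it stands.
- The arm moves only by the tool servo_tool, never from a script. Its argument "targets" is a list of rows, each a list of 7 numbers: the shift along the tool's x, y, z in m, then the turn, a rotation vector about the tool's x, y, z in degrees, then the opening, from 0 (shut) to 1 (fully open). In form: [[dx, dy, dz, ax, ay, az, fingers], ...]. A call has exactly 8 rows; each row is the pose to reach, as a shift and turn from the pose commanded when the call began, along the tool's axes at that moment; what a row does not reach only later rows make up. A row lasts 1/8 s, in which the tool goes at most 62.5 mm and 10.7 degrees, less where a joint would pass 70% of its speed; a pose out of reach is approached as far as the arm can. A call with a gripper value outside its range is refused whole. The fingers move at their own pace and stop on an object; the grip force is fixed at half the most. Time passes only in rows, so rows that repeat a pose let the fingers close, or fill a call up. It gives the time, the measured TCP pose, the force, the opening and the grip force at its end, in the units of the state.
- get_state(): the state, without advancing time (a new reading comes with each control period).
- get_image(name): name is "side" or "top" or "wrist"; returns the picture (420x560x3 uint8, red, green, blue); there is no depth.
- camera_model(name): a dict with "vertical_fov" (degrees; the focal length in pixels is half the picture's height over the tangent of half this angle, whatever the lens; pixels are square), "cx", "cy" (the principal point, pixels), "rvec" (rotation vector, rad) and "tvec" (3), from world to camera coordinates, as OpenCV has them; the wrist camera has in their place "T_tool_cam" (4x4, takes a point from camera to tool coordinates, whose origin is the TCP and whose axes are the flange's). Camera axes: x right, y down, z forward; pixel columns grow to the right and rows downward; lengths in m; the calibration is good to about 2 mm. A picture is of the moment at which its call begins: read the wrist's pose just before it. camera_model takes no time and is no camera call.
- sign_off(): hands the job in; it is judged then, once.
Trained networks look in the newest picture that a camera, given by its name, has taken for a name from the list of things; names that differ only in an ending like _2 or _b are one class to them, and where a whole thing is asked for, a point or a joint stands for the part that bears it (a point fixed in the world has none). Each returns a list of dicts, best first, with "conf" (0 to 1); they miss things now and then, are a little off and sometimes report something else, mostly with a low value. They report only what shows in the picture. A call takes as long as a camera call.
- trace(camera, target): "region" (420x560 bool, what is visible of it) and "pixel" ([column, row] in pixels, amid what is visible of it).
- pinpoint(camera, target): "pixel" ([column, row] in pixels: a listed point, or the origin of a listed thing).
The state is a dict: "clock": time; "joints": joint angles; "joint_vel": joint speeds; "joint_torque": joint torques, N m; "tcp_pos": TCP position; "tool_rot": TCP orientation; "wrist_force": force on the tool from outside, world axes, zero at the start; "wrist_torque": the same for the moment, N m; "gripper_width": opening from 0.0 (shut) to 1.0 (fully open); "finger_force": force on a finger pad.
Only numpy, scipy, OpenCV 4.12 (cv2) and the standard library are available. Lean on these libraries where they do the work, as an engineer would, in place of code of your own. Each camera call takes 0.05 s, during which the arm holds its last target. There are 200 camera calls.

## Working session

There is one attempt and no reset: what is moved stays moved. The work goes in short steps, Python scripts to look and compute and a tool call to move; the robot and the scene stay as the last step left them, time stands still between calls to the robot, and variables do not carry over. Pictures are saved under pics/ and viewed, at most 10 in all, crops included, and the job is handed in when it is done.

Besides the shell and the picture viewer there is one more tool, called after ">>>" in YAML: its name, and indented under it one key for each argument. servo_tool: Moves the arm, as the interface text tells. Its arguments: {"type":"object","properties":{"targets":{"type":"array"}},"required":["targets"]}

```bash
mkdir -p pics; cat > h.py <<'E'
from bench import *
import numpy as np, cv2
from scipy.spatial.transform import Rotation as R
def ray(cam,px,st=None):
    m=camera_model(cam); f=210/np.tan(np.radians(m["vertical_fov"]/2))
    d=np.array([(px[0]-m["cx"])/f,(px[1]-m["cy"])/f,1.])
    if cam=="wrist":
        T=np.array(m["T_tool_cam"]); Q=R.from_quat(st["tool_rot"]).as_matrix()
        return np.array(st["tcp_pos"])+Q@T[:3,3], Q@T[:3,:3]@d
    Rm=R.from_rotvec(np.ravel(m["rvec"])).as_matrix(); return -Rm.T@np.ravel(m["tvec"]), Rm.T@d
def atz(cam,px,z,st=None):
    o,d=ray(cam,px,st); return o+d*(z-o[2])/d[2]
def tri(rays):
    A=0;b=0
    for o,d in rays:
        d=d/np.linalg.norm(d);P=np.eye(3)-np.outer(d,d);A=A+P;b=b+P@o
    return np.linalg.solve(A,b)
def proj(cam,p):
    m=camera_model(cam); f=210/np.tan(np.radians(m["vertical_fov"]/2))
    c=R.from_rotvec(np.ravel(m["rvec"])).apply(p)+np.ravel(m["tvec"]); return [m["cx"]+f*c[0]/c[2],m["cy"]+f*c[1]/c[2]]
E
python3 - <<'E'
from h import *
np.set_printoptions(precision=4,suppress=True)
s=get_state(); print(s["tcp_pos"],s["tool_rot"],s["gripper_width"],s["wrist_force"])
ims=[get_image(c) for c in("side","top")]
for c,i in zip(("side","top"),ims): cv2.imwrite(f"pics/{c}0.png",i[:,:,::-1])
print(camera_model("side"),camera_model("top"),camera_model("wrist"))
zs={"carton":.09,"cabinet":.02,"drawer_front":.083,"drawer_floor":.032,"catch_pad":.118,"drink_can":0}
for t,z in zs.items():
    r={}
    for c in("side","top"):
        for k in pinpoint(c,t)[:2]:
            print(t,c,np.array(k["pixel"]),round(k["conf"],2),atz(c,k["pixel"],z)); r.setdefault(c,ray(c,k["pixel"]))
    if len(r)==2: print("  tri",tri(list(r.values())))
for c in ("side","top"):
    for k in trace(c,"carton")[:2]:
        reg=k["region"]; print("trace",c,k["conf"],k["pixel"],cv2.minAreaRect(np.argwhere(reg)[:,::-1].astype(np.float32)))
E
```

```text
[ 0.2337 -0.5247  0.2136] [ 0.9782  0.2079  0.     -0.0009] 1.0031710250075017 [0.2198 0.69   0.0205]
{'vertical_fov': 52.44276267950374, 'cx': 275.0332104344486, 'cy': 209.19054423327162, 'rvec': array([1.9609, 0.0092, 0.0077]), 'tvec': array([-0.5343,  0.25  ,  0.5137])} {'vertical_fov': 43.64161022568219, 'cx': 275.1563780001039, 'cy': 204.35332656606107, 'rvec': array([ 2.164 , -2.1797,  0.1231]), 'tvec': array([0.4107, 0.5389, 0.8889])} {'vertical_fov': 58.68239381537674, 'cx': 284.7938592329284, 'cy': 207.63279074567922, 'T_tool_cam': array([[ 0.0004, -0.9708, -0.2398,  0.0671],
       [ 1.    ,  0.0002,  0.0008, -0.0004],
       [-0.0008, -0.2398,  0.9708, -0.1708],
       [ 0.    ,  0.    ,  0.    ,  1.    ]])}
carton side [299.7 228.3] 0.94 [0.5794 0.3583 0.09  ]
carton side [245.9 229.7] 0.69 [0.4776 0.3496 0.09  ]
carton top [293.5 177.2] 0.65 [0.5796 0.3771 0.09  ]
  tri [0.5808 0.3767 0.0815]
cabinet side [308.2 268.6] 0.61 [0.5962 0.3279 0.02  ]
cabinet top [311.8 178.6] 0.59 [0.5879 0.3416 0.02  ]
  tri [0.5933 0.3409 0.0118]
drawer_front side [204.  259.9] 0.88 [0.414
[... 241 characters left out ...]
354.  252.9] 0.96 [0.4564 0.2719 0.032 ]
drawer_floor top [371.  194.6] 0.7 [0.5572 0.2399 0.032 ]
  tri [0.4608 0.2721 0.0307]
catch_pad side [280.5 240.6] 0.59 [0.5415 0.2493 0.118 ]
catch_pad top [312.4 177.9] 0.7 [0.5739 0.3485 0.118 ]
catch_pad top [371.3 197.1] 0.56 [0.5427 0.2562 0.118 ]
  tri [0.5616 0.3441 0.074 ]
drink_can side [250.5 229.7] 0.86 [0.4744 0.5416 0.    ]
drink_can side [302.2 228.1] 0.43 [0.5982 0.5536 0.    ]
drink_can top [197.2 248.4] 0.83 [0.4668 0.5458 0.    ]
  tri [ 0.4705  0.5464 -0.0025]
trace side 0.69 [302.4, 221.0] ((301.0, 219.0), (28.0, 40.0), 90.0)
trace top 0.97 [296.9, 176.1] ((298.0000305175781, 175.0), (45.25482940673828, 31.112695693969727), 45.0)
```

```bash
python3 -c "
import cv2,numpy as np
a=[cv2.imread(f'pics/{c}0.png') for c in('side','top')]
for i,c in enumerate(('side','top')): print(a[i].shape)"
```

```text
(420, 560, 3)
(420, 560, 3)
```

View pics/side0.png

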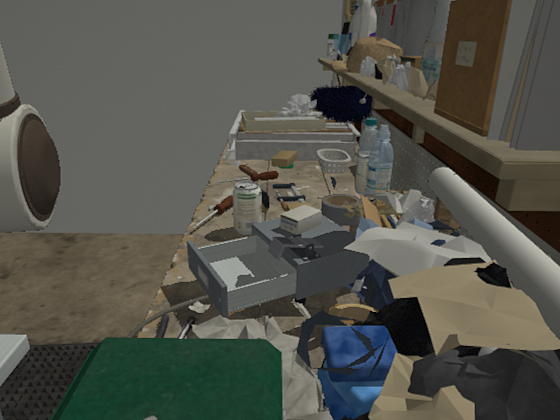

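View pics/top0.png

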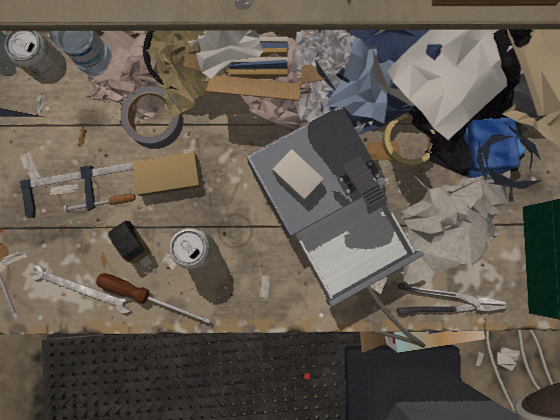

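The side view shows the open drawer near (235,270), the carton at (300,217) and the can at (247,207). In the top view the carton is at (298,173), the catch at (365,180), the drawer at (355,255) and the can at (190,248). The cabinet is yawed about 30°, so I'm zooming in to refine that.

```bash
python3 - <<'E'
import cv2
i=cv2.imread('pics/top0.png')[100:310,235:435]; i=cv2.resize(i,None,fx=2.85,fy=2.85,interpolation=cv2.INTER_CUBIC)
i=cv2.convertScaleAbs(i,alpha=1.5)
cv2.imwrite('pics/z0.png',i)
E
```

```text
(no output)
```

View pics/z0.png

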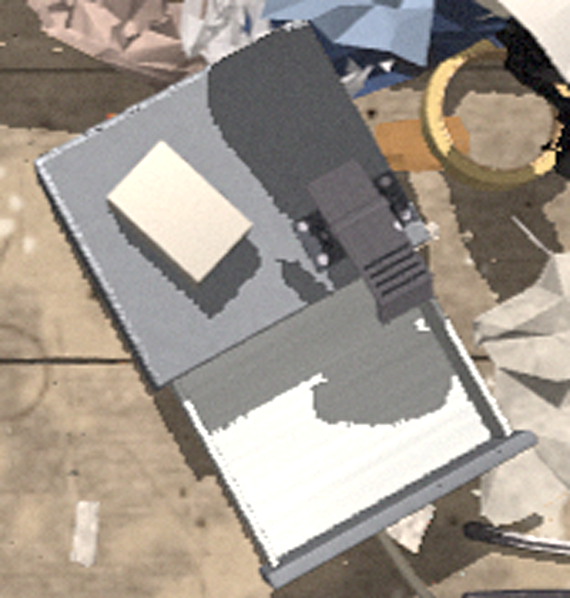

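The zoom shows cabinet-top corners at (38,163), (310,22) and (158,387). The carton-top corners are (163,141), (251,226), (198,284) and (108,202), and the drawer panel edge runs (268,580) to (536,441).

```bash
python3 - <<'E'
from h import *
np.set_printoptions(precision=4,suppress=True)
P=lambda u,v,z: atz("top",(235+u/2.85,100+v/2.85),z)
bl,br,fl=P(38,163,.09),P(310,22,.09),P(158,387,.09)
y=np.degrees(np.arctan2(*(bl-fl)[[1,0]])); y2=np.degrees(np.arctan2(*(bl-br)[[1,0]]))-90
print("cab",bl,br,fl,np.linalg.norm(bl-br),np.linalg.norm(bl-fl),y,y2,"centre",(br+fl)/2)
a,b=P(268,580,.083),P(536,441,.083); print("front",a,b,(a+b)/2,np.degrees(np.arctan2(*(a-b)[[1,0]]))-90)
c=[P(*q,.12) for q in((163,141),(251,226),(198,284),(108,202))]
print("carton",np.mean(c,0),[np.linalg.norm(c[i]-c[i-1]) for i in range(4)],np.degrees(np.arctan2(*(c[0]-c[1])[[1,0]])),np.degrees(np.arctan2(*(c[3]-c[2])[[1,0]])))
print("side proj of carton top", [proj("side",q) for q in c])
print("padtop",P(410,290,.118))
Q=R.from_quat(get_state()["tool_rot"]).as_matrix();print(Q)
E
```

```text
cab [0.6132 0.4507 0.09  ] [0.6955 0.2924 0.09  ] [0.484  0.3831 0.09  ] 0.17841462340323422 0.14578814187740027 27.634268059612232 27.463570119282934 centre [0.5898 0.3378 0.09  ]
front [0.3752 0.322  0.083 ] [0.452  0.1677 0.083 ] [0.4136 0.2448 0.083 ] 26.465565616576583
carton [0.5787 0.3711 0.12  ] [np.float64(0.04597656766614549), np.float64(0.06799944256085888), np.float64(0.0437329490589251), np.float64(0.06733724438802562)] 45.04635928499507 46.93166599335456
side proj of carton top [[np.float64(320.3520087051164), np.float64(209.59258074717914)], [np.float64(296.471107577578), np.float64(219.40940669539725)], [np.float64(278.76000236620763), np.float64(212.88342749804062)], [np.float64(301.7315312705576), np.float64(203.5191633651398)]]
padtop [0.5353 0.2445 0.118 ]
[[ 0.9136  0.4066  0.    ]
 [ 0.4066 -0.9136 -0.    ]
 [ 0.      0.     -1.    ]]
```

>>> servo_tool:
  targets:
    - [0.03,-0.03,-0.02,0,0,0,0.8]
    - [0.07,-0.07,-0.04,0,0,0,0.8]
    - [0.11,-0.11,-0.04,0,0,0,0.8]
    - [0.15,-0.15,-0.04,0,0,0,0.8]
    - [0.19,-0.19,-0.04,0,0,0,0.8]
    - [0.23,-0.23,-0.04,0,0,0,0.8]
    - [0.27,-0.27,-0.04,0,0,0,0.8]
    - [0.31,-0.31,-0.04,0,0,0,0.8]

```text
clock: 1.8
tcp_pos: [0.3914, -0.1143, 0.2549]
tool_rot: [0.978, 0.208, 0.0, 0.0]
wrist_force: [1.0, -0.2, 0.1]
gripper_width: 0.797
finger_force: 0.0
```

>>> servo_tool:
  targets:
    - [0.04,-0.04,0,0,0,-3,0.8]
    - [0.08,-0.08,0,0,0,-6,0.8]
    - [0.12,-0.12,0,0,0,-9,0.8]
    - [0.16,-0.16,0,0,0,-12,0.8]
    - [0.2,-0.2,0,0,0,-15,0.8]
    - [0.24,-0.24,0,0,0,-18,0.8]
    - [0.27,-0.27,0,0,0,-22,0.8]
    - [0.3,-0.3,0,0,0,-22,0.8]

```text
clock: 2.8
tcp_pos: [0.5434, 0.2817, 0.2545]
tool_rot: [0.92, 0.391, 0.0, 0.0]
wrist_force: [1.1, -1.4, 0.7]
gripper_width: 0.801
finger_force: 0.0
```

```bash
cat >> h.py <<'E'
def delta(goal,yaw=None,st=None):
    st=st or get_state(); M=R.from_quat(st["tool_rot"]).as_matrix()
    print("delta tool",np.round(M.T@(np.array(goal)-st["tcp_pos"]),4), "yaw now",round(np.degrees(np.arctan2(M[1,0],M[0,0])),2),
     "turn z",None if yaw is None else round(np.degrees(np.arctan2(M[1,0],M[0,0]))-yaw,2))
E
python3 - <<'E'
from h import *
np.set_printoptions(precision=4,suppress=True)
s=get_state(); i=get_image("wrist"); cv2.imwrite("pics/w1.png",i[:,:,::-1]); print(s["tcp_pos"],s["tool_rot"],s["joint_vel"])
for t,z in (("carton",.09),("drawer_front",.083),("drawer_floor",.032),("catch_pad",.118),("cabinet",.02)):
    for k in pinpoint("wrist",t)[:2]: print(t,np.array(k["pixel"]),round(k["conf"],2),atz("wrist",k["pixel"],z,s))
for k in trace("wrist","carton")[:1]:
    c=max(cv2.findContours(k["region"].astype(np.uint8),0,1)[0],key=cv2.contourArea)
    print(k["conf"],k["pixel"],cv2.approxPolyDP(c,6,True)[:,0].tolist())
delta((.579,.371,.25),46)
E
```

```text
[0.5434 0.2817 0.2545] [0.9203 0.3912 0.     0.0001] [ 0.4635  0.644  -0.7408 -0.002   0.0911  0.4865]
carton [243.6  86.9] 0.7 [0.5809 0.3716 0.09  ]
drawer_front [214.8 307.3] 0.75 [0.4084 0.2435 0.083 ]
drawer_floor [241.4 236. ] 0.9 [0.4656 0.27   0.032 ]
catch_pad [310.  220.2] 0.77 [0.5451 0.2525 0.118 ]
cabinet [280.3 107.3] 0.95 [0.5923 0.3392 0.02  ]
0.97 [241.4, 82.7] [[210, 34], [213, 125], [267, 127], [268, 36]]
delta tool [ 0.0913 -0.0381  0.0048] yaw now 45.93 turn z -0.07
```

View pics/w1.png

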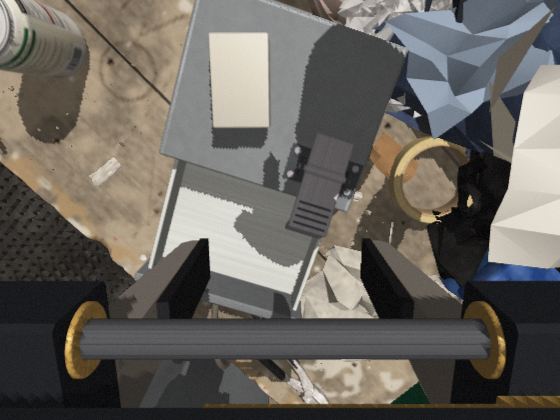

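The wrist view shows the carton at (240,80), aligned with the tool. It also shows the catch at (325,185), the drawer at (240,230) and the can at (40,40). The pinpointed positions agree with the top view.

>>> servo_tool:
  targets:
    - [0.035,-0.015,0,0,0,0,0.8]
    - [0.07,-0.03,0,0,0,0,0.8]
    - [0.092,-0.038,0.01,0,0,0,0.8]
    - [0.092,-0.038,0.03,0,0,0,0.8]
    - [0.092,-0.038,0.06,0,0,0,0.8]
    - [0.092,-0.038,0.09,0,0,0,0.8]
    - [0.092,-0.038,0.115,0,0,0,0.8]
    - [0.092,-0.038,0.13,0,0,0,0.8]

```text
clock: 4.15
tcp_pos: [0.5784, 0.3706, 0.1223]
tool_rot: [0.921, 0.39, -0.002, 0.0]
wrist_force: [0.3, 0.2, 0.2]
gripper_width: 0.8
finger_force: 0.0
```

>>> servo_tool:
  targets:
    - [0,0,0.015,0,0,0,0.8]
    - [0,0,0.025,0,0,0,0.8]
    - [0,0,0.029,0,0,0,0.8]
    - [0,0,0.029,0,0,0,0.6]
    - [0,0,0.029,0,0,0,0.4]
    - [0,0,0.029,0,0,0,0.3]
    - [0,0,0.029,0,0,0,0.3]
    - [0,0,0.029,0,0,0,0.3]

```text
clock: 5.15
tcp_pos: [0.5801, 0.3727, 0.0963]
tool_rot: [0.921, 0.391, 0.001, 0.0]
wrist_force: [0.4, -1.4, 2.4]
gripper_width: 0.486
finger_force: 30.0
```

>>> servo_tool:
  targets:
    - [0,0,-0.02,0,0,0,0.3]
    - [0,0,-0.05,0,0,0,0.3]
    - [0,0,-0.08,0,0,0,0.3]
    - [-0.03,-0.003,-0.09,0,0,4,0.3]
    - [-0.07,-0.006,-0.09,0,0,9,0.3]
    - [-0.11,-0.01,-0.09,0,0,14,0.3]
    - [-0.14,-0.013,-0.09,0,0,18.6,0.3]
    - [-0.154,-0.014,-0.09,0,0,18.6,0.3]

```text
clock: 6.15
tcp_pos: [0.4612, 0.2709, 0.1864]
tool_rot: [0.972, 0.236, -0.0, -0.0]
wrist_force: [-0.5, -0.6, -2.2]
gripper_width: 0.486
finger_force: 30.0
```

```bash
python3 - <<'E'
from h import *
np.set_printoptions(precision=4,suppress=True)
s=get_state(); print(s["tcp_pos"],s["joint_vel"],s["gripper_width"],s["wrist_force"])
i=get_image("wrist"); i2=get_image("top"); cv2.imwrite("pics/w2.png",np.hstack([cv2.resize(i,(400,300)),cv2.resize(i2[100:310,200:480],(400,300))])[:,:,::-1])
for c in("wrist","side"):
  for t,z in (("drawer_front",.083),("drawer_floor",.032),("catch_pad",.118),("cabinet",.02)):
    for k in pinpoint(c,t)[:1]: print(c,t,np.array(k["pixel"]),round(k["conf"],2),atz(c,k["pixel"],z,s))
delta((.4625,.2715,.0385),27.4)
E
```

```text
[0.4612 0.2709 0.1864] [-0.0826 -0.2653  0.2766  0.0033 -0.0278 -0.1029] 0.48593155089648626 [-0.4529 -0.572  -2.2358]
wrist drawer_floor [281.5 191. ] 0.67 [0.4616 0.2745 0.032 ]
wrist catch_pad [374.9 111.6] 0.84 [0.5485 0.2533 0.118 ]
wrist cabinet [283.5  10.9] 0.91 [0.5944 0.3412 0.02  ]
side drawer_front [204.  259.9] 0.88 [0.4147 0.2449 0.083 ]
side drawer_floor [236.6 278.5] 0.65 [0.4655 0.2705 0.032 ]
side catch_pad [280.5 240.6] 0.59 [0.5415 0.2493 0.118 ]
side cabinet [308.2 268.6] 0.61 [0.5962 0.3279 0.02  ]
delta tool [-0.0004  0.0002  0.147 ] yaw now 27.41 turn z 0.01
```

View pics/w2.png

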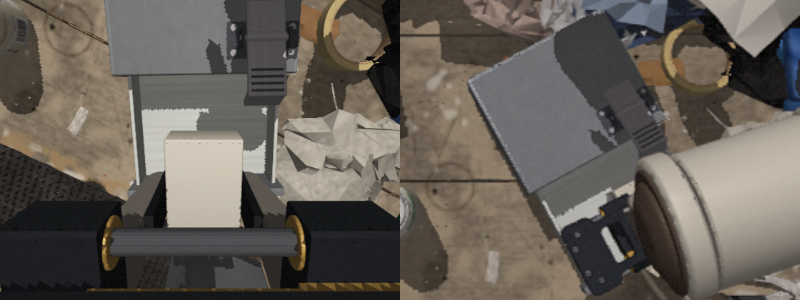

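The carton is held squarely over the drawer: the left (wrist) half shows it at (203,180) between the side walls, and the catch is clear to the right.

>>> servo_tool:
  targets:
    - [0,0,0.02,0,0,0,0.3]
    - [0,0,0.05,0,0,0,0.3]
    - [0,0,0.08,0,0,0,0.3]
    - [0,0,0.105,0,0,0,0.3]
    - [0,0,0.12,0,0,0,0.3]
    - [0,0,0.13,0,0,0,0.3]
    - [0,0,0.137,0,0,0,0.3]
    - [0,0,0.14,0,0,0,0.3]

```text
clock: 7.65
tcp_pos: [0.4629, 0.2717, 0.0458]
tool_rot: [0.972, 0.237, 0.0, -0.0]
wrist_force: [-0.1, 0.4, -1.4]
gripper_width: 0.488
finger_force: 30.0
```

>>> servo_tool:
  targets:
    - [0,0,0.001,0,0,0,0.3]
    - [0,0,0.002,0,0,0,0.3]
    - [0,0,0.003,0,0,0,0.3]
    - [0,0,0.004,0,0,0,0.3]
    - [0,0,0.005,0,0,0,0.3]
    - [0,0,0.006,0,0,0,0.3]
    - [0,0,0.006,0,0,0,0.3]
    - [0,0,0.006,0,0,0,0.3]

```text
clock: 8.65
tcp_pos: [0.4626, 0.2716, 0.0396]
tool_rot: [0.972, 0.237, 0.0, -0.0]
wrist_force: [-0.5, -0.4, -0.6]
gripper_width: 0.487
finger_force: 30.0
```

>>> servo_tool:
  targets:
    - [0,0,0.0005,0,0,0,0.3]
    - [0,0,0.001,0,0,0,0.3]
    - [0,0,0.0015,0,0,0,0.3]
    - [0,0,0.0015,0,0,0,0.3]
    - [0,0,0.0015,0,0,0,0.3]
    - [0,0,0.0015,0,0,0,0.3]
    - [0,0,0.0015,0,0,0,0.3]
    - [0,0,0.0015,0,0,0,0.3]

```text
clock: 9.65
tcp_pos: [0.4626, 0.2716, 0.0382]
tool_rot: [0.972, 0.237, 0.0, -0.0]
wrist_force: [-1.6, -0.5, 1.2]
gripper_width: 0.487
finger_force: 30.0
```

>>> servo_tool:
  targets:
    - [0,0,0,0,0,0,0.52]
    - [0,0,0,0,0,0,0.58]
    - [0,0,0,0,0,0,0.66]
    - [0,0,0,0,0,0,0.7]
    - [0,0,-0.015,0,0,0,0.7]
    - [0,0,-0.045,0,0,0,0.7]
    - [0,0,-0.085,0,0,0,0.7]
    - [0,0,-0.13,0,0,0,0.5]

```text
clock: 10.65
tcp_pos: [0.4623, 0.2715, 0.1701]
tool_rot: [0.972, 0.237, 0.0, 0.0]
wrist_force: [-0.2, -0.6, -0.9]
gripper_width: 0.61
finger_force: 0.0
```

>>> servo_tool:
  targets:
    - [-0.02,0,0,0,0,0,0.2]
    - [-0.05,0,0,0,0,0,0]
    - [-0.08,0,0,0,0,0,0]
    - [-0.1,0,0,0,0,0,0]
    - [-0.1,0,0,0,0,0,0]
    - [-0.1,0,0,0,0,0,0]
    - [-0.1,0,0,0,0,0,0]
    - [-0.1,0,0,0,0,0,0]

```text
clock: 11.65
tcp_pos: [0.3741, 0.2257, 0.1681]
tool_rot: [0.972, 0.237, -0.0, -0.0]
wrist_force: [0.1, 0.5, 0.1]
gripper_width: 0.004
finger_force: 0.0
```

```bash
python3 - <<'E'
from h import *
np.set_printoptions(precision=4,suppress=True)
s=get_state(); print(s["tcp_pos"],s["gripper_width"],s["wrist_force"])
i=get_image("wrist"); cv2.imwrite("pics/w3.png",i[:,:,::-1])
for t,z in (("carton",.032),("drawer_front",.083),("drawer_floor",.032),("catch_pad",.118),("cabinet",.02),("drink_can",0)):
    for k in pinpoint("wrist",t)[:1]: print(t,np.array(k["pixel"]),round(k["conf"],2),atz("wrist",k["pixel"],z,s))
E
```

```text
[0.3741 0.2257 0.1681] 0.003744888734046651 [0.0606 0.5065 0.051 ]
carton [287.7  71.5] 0.96 [0.464  0.2699 0.032 ]
drawer_front [284.7 153.5] 0.81 [0.4112 0.2452 0.083 ]
```

View pics/w3.png

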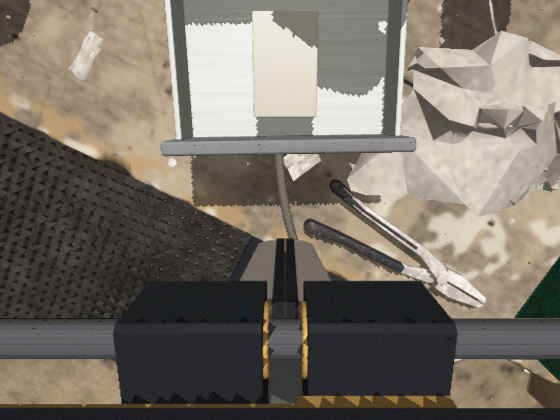

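The carton lies flat in the middle of the drawer at (285,65), and the closed fingers are in front of the panel edge at (288,146). Next I go down and push.

>>> servo_tool:
  targets:
    - [0,0,0.02,0,0,0,0]
    - [0,0,0.05,0,0,0,0]
    - [0,0,0.08,0,0,0,0]
    - [0,0,0.105,0,0,0,0]
    - [0,0,0.115,0,0,0,0]
    - [0,0,0.118,0,0,0,0]
    - [0.005,0,0.118,0,0,0,0]
    - [0.015,0,0.118,0,0,0,0]

```text
clock: 13.0
tcp_pos: [0.3883, 0.2329, 0.0511]
tool_rot: [0.972, 0.237, 0.001, -0.0]
wrist_force: [0.8, -0.7, 0.3]
gripper_width: 0.006
finger_force: 0.0
```

>>> servo_tool:
  targets:
    - [0.005,0,0,0,0,0,0]
    - [0.01,0,0,0,0,0,0]
    - [0.015,0,0,0,0,0,0]
    - [0.02,0,0,0,0,0,0]
    - [0.027,0,0,0,0,0,0]
    - [0.036,0,0,0,0,0,0]
    - [0.046,0,0,0,0,0,0]
    - [0.056,0,0,0,0,0,0]

```text
clock: 14.0
tcp_pos: [0.4373, 0.2586, 0.0499]
tool_rot: [0.972, 0.237, -0.0, -0.0]
wrist_force: [-1.1, 0.4, -0.2]
gripper_width: 0.005
finger_force: 0.8
```

>>> servo_tool:
  targets:
    - [0.01,0,0,0,0,0,0]
    - [0.02,0,0,0,0,0,0]
    - [0.03,0,0,0,0,0,0]
    - [0.038,0,0,0,0,0,0]
    - [0.045,0,0,0,0,0,0]
    - [0.05,0,0,0,0,0,0]
    - [0.054,0,0,0,0,0,0]
    - [0.058,0,0,0,0,0,0]

```text
clock: 15.0
tcp_pos: [0.4885, 0.285, 0.0502]
tool_rot: [0.972, 0.237, 0.0, -0.0]
wrist_force: [-1.6, -0.1, 0.5]
gripper_width: 0.005
finger_force: 0.7
```

>>> servo_tool:
  targets:
    - [0.003,0,0,0,0,0,0]
    - [0.006,0,0,0,0,0,0]
    - [0.009,0,0,0,0,0,0]
    - [0.011,0,0,0,0,0,0]
    - [0.013,0,0,0,0,0,0]
    - [0.015,0,0,0,0,0,0]
    - [0.015,0,0,0,0,0,0]
    - [0.015,0,0,0,0,0,0]

```text
clock: 16.0
tcp_pos: [0.4994, 0.2908, 0.05]
tool_rot: [0.971, 0.237, -0.003, 0.001]
wrist_force: [-10.0, -4.9, 9.1]
gripper_width: 0.007
finger_force: 5.6
```

>>> servo_tool:
  targets:
    - [0.001,0,0,0,0,0,0]
    - [0.002,0,0,0,0,0,0]
    - [0.003,0,0,0,0,0,0]
    - [0.004,0,0,0,0,0,0]
    - [0.005,0,0,0,0,0,0]
    - [0.006,0,0,0,0,0,0]
    - [0.006,0,0,0,0,0,0]
    - [0.006,0,0,0,0,0,0]

```text
clock: 17.0
tcp_pos: [0.5077, 0.2947, 0.0504]
tool_rot: [0.972, 0.237, 0.001, 0.0]
wrist_force: [0.5, -0.4, 0.4]
gripper_width: 0.008
finger_force: 0.0
```

>>> servo_tool:
  targets:
    - [-0.01,0,0,0,0,0,0]
    - [-0.03,0,0,0,0,0,0]
    - [-0.05,0,0,0,0,0,0]
    - [-0.05,0,-0.02,0,0,0,0]
    - [-0.05,0,-0.06,0,0,0,0]
    - [-0.05,0,-0.1,0,0,0,0]
    - [-0.05,0,-0.13,0,0,0,0]
    - [-0.05,0,-0.13,0,0,0,0]

```text
clock: 18.0
tcp_pos: [0.4641, 0.272, 0.1827]
tool_rot: [0.972, 0.237, 0.003, -0.0]
wrist_force: [-0.8, 0.7, -0.5]
gripper_width: 0.002
finger_force: 0.0
```

```bash
python3 - <<'E'
from h import *
np.set_printoptions(precision=4,suppress=True)
s=get_state(); print(s["tcp_pos"],s["gripper_width"],s["wrist_force"])
i=get_image("wrist"); cv2.imwrite("pics/w4.png",i[:,:,::-1])
for t,z in (("drawer_front",.083),("catch_pad",.118),("cabinet",.02),("drink_can",0)):
    for k in pinpoint("wrist",t)[:1]: print(t,np.array(k["pixel"]),round(k["conf"],2),atz("wrist",k["pixel"],z,s))
delta((.542,.251,.135),27.4)
E
```

```text
[0.4641 0.272  0.1827] 0.0024044254517449908 [-0.8261  0.6741 -0.4534]
drawer_front [285.3 123.9] 0.81 [0.5191 0.3001 0.083 ]
catch_pad [374.5 119.3] 0.98 [0.5472 0.2531 0.118 ]
cabinet [284.5  19. ] 0.71 [0.5925 0.3387 0.02  ]
drink_can [ 9.5 43.1] 0.88 [0.4679 0.5466 0.    ]
delta tool [0.0625 0.055  0.0429] yaw now 27.4 turn z -0.0
```

View pics/w4.png

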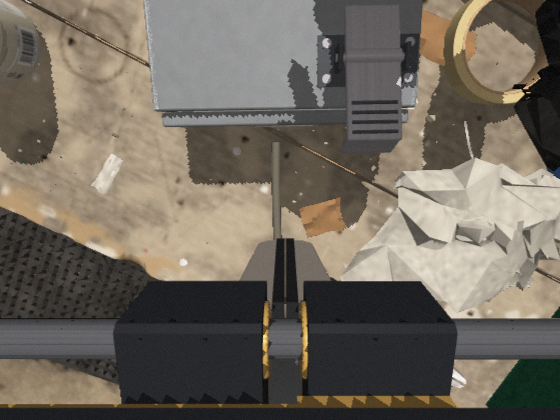

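The drawer now stands home, with its panel edge flush at (285,120). The catch pad is at (375,118), and the can at (10,40) hasn't moved. Next is the catch press.

>>> servo_tool:
  targets:
    - [0.02,0.018,0,0,0,0,0]
    - [0.045,0.038,0,0,0,0,0]
    - [0.064,0.055,0,0,0,0,0]
    - [0.064,0.055,0.02,0,0,0,0]
    - [0.064,0.055,0.04,0,0,0,0]
    - [0.064,0.055,0.05,0,0,0,0]
    - [0.064,0.055,0.056,0,0,0,0]
    - [0.064,0.055,0.058,0,0,0,0]

```text
clock: 19.25
tcp_pos: [0.5444, 0.2524, 0.1219]
tool_rot: [0.972, 0.237, -0.0, -0.0]
wrist_force: [0.2, -0.6, -0.7]
gripper_width: 0.002
finger_force: 0.0
```

>>> servo_tool:
  targets:
    - [0,0,0.003,0,0,0,0]
    - [0,0,0.006,0,0,0,0]
    - [0,0,0.009,0,0,0,0]
    - [0,0,0.012,0,0,0,0]
    - [0,0,0.015,0,0,0,0]
    - [0,0,0.018,0,0,0,0]
    - [0,0,0.02,0,0,0,0]
    - [0,0,0.02,0,0,0,0]

```text
clock: 20.25
tcp_pos: [0.5447, 0.2522, 0.1024]
tool_rot: [0.972, 0.237, -0.0, 0.0]
wrist_force: [-1.6, -0.4, 1.8]
gripper_width: 0.011
finger_force: 1.3
```

>>> servo_tool:
  targets:
    - [0,0,-0.02,0,0,0,0]
    - [0,0,-0.05,0,0,0,0]
    - [0,0,-0.08,0,0,0,0]
    - [-0.03,-0.02,-0.08,0,0,0,0]
    - [-0.07,-0.04,-0.08,0,0,0,0]
    - [-0.1,-0.055,-0.08,0,0,0,0]
    - [-0.1,-0.055,-0.08,0,0,0,0]
    - [-0.1,-0.055,-0.08,0,0,0,0]

```text
clock: 21.25
tcp_pos: [0.4317, 0.2552, 0.1833]
tool_rot: [0.972, 0.237, 0.001, -0.0]
wrist_force: [0.7, -1.1, 0.8]
gripper_width: 0.005
finger_force: 0.0
```

```bash
python3 - <<'E'
from h import *
np.set_printoptions(precision=4,suppress=True)
s=get_state(); i=get_image("wrist"); get_image("side"); get_image("top")
j=get_image("side")
cv2.imwrite("pics/w5.png",np.hstack([cv2.resize(i,(400,300)),cv2.resize(j[180:330,180:380],(400,300))])[:,:,::-1])
for t,z in (("drawer_front",.083),("catch_pad",.1),("drink_can",0)):
  for c in("wrist","side"):
    for k in pinpoint(c,t)[:1]: print(c,t,np.array(k["pixel"]),round(k["conf"],2),atz(c,k["pixel"],z,s))
E
```

```text
wrist drawer_front [283.4  70.7] 0.88 [0.5175 0.3008 0.083 ]
side drawer_front [270.5 248.4] 0.82 [0.5248 0.2883 0.083 ]
wrist catch_pad [373.2  59.6] 0.59 [0.5482 0.252  0.1   ]
side catch_pad [278.2 249.7] 0.73 [0.5379 0.2514 0.1   ]
side drink_can [248.1 231.4] 0.65 [0.4693 0.5321 0.    ]
```

View pics/w5.png

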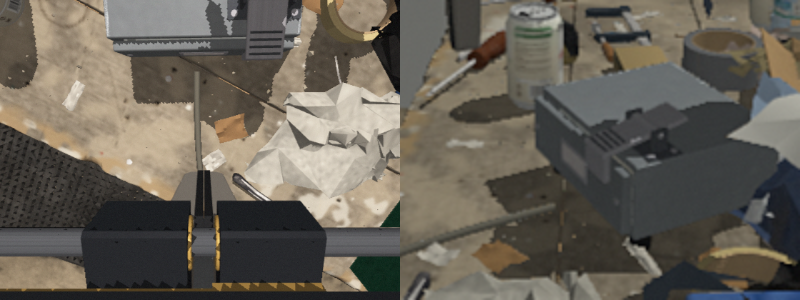

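The side half shows the drawer shut, the catch front tilted down over the panel at (610,145), and the can standing where it was at (535,55). The catch pad dropped from row 241 to 250 in the side camera, which fits it being latched.

```bash
python3 -c "
from bench import *
print(sign_off())"
```

```text
the job is handed in; nothing more can be done
None
```

I set the carton flat in the drawer, pushed the drawer fully home and snapped the catch down over its front; the can did not move in the camera views, and I handed the job in at about 21 s.

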